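# Load the log wagon with the child-locked log loader

## Robot

A 7-joint arm with a two-finger parallel gripper is mounted at the origin on the work surface. World frame = base frame: x ahead of the robot, y to its left, z up, the work surface at z = 0. Lengths are in m, angles in degrees, forces in N, time in s.
With the tool pointing down it reaches from about 0.4 to 0.875 m from the base axis. Payload 6.5 kg.
Tool frame: the origin (TCP) lies at the centre of the arm's flange, where the gripper is bolted on; the fingertips stand tips_ahead ahead of it and the grasp point (between the pads) lies 155 mm ahead of it (tips_ahead is the distance from the TCP to the fingertips, in m); z points along the fingers, y is the line along which they close (so a half turn about z gives the same grasp; the last joint's range is limited). The gripper opens to 85 mm and grips with 20 to 120 N. Pads are 22 mm wide; open, the fingers measure 114 mm over their backs; the gripper's body (76 mm by 85 mm) begins 54 mm behind the grasp point. The pads swing forward as they close: fully open they stand 13 mm farther back than shut.
Start: joints at [61.238, 30.733, -0.252, 88.115, 0.149, 61.152, -4.079], TCP at [0.274, -0.589, 0.405] pointing down, gripper open.
Joint ranges: [-154.64, 154.64], [-21.42, 123.67], [-72.66, 72.17], [13.99, 137.28], [-74.86, 254.86], [10.95, 109.41], [-158.01, 158.01]. Speed limits (degrees/s): [136.94, 136.94, 180, 180, 180, 180, 180].

## Interface

Orientations are given as [roll, pitch, yaw] about the fixed x, y, z axes, in that order (R = Rz(yaw) Ry(pitch) Rx(roll)).
In Python, from rig import * gives the robot as it stands.
- The arm moves only by the shell command python3 -m crank 'ROWS' [OPENING] [FORCE]. ROWS is JSON, a list of rows, each an object with "dp": the shift along the tool's x, y, z in cm, a list of three; "turn": the turn about the tool's z in degrees. In form: [{"dp": [dx, dy, dz], "turn": turn}, ...]. A call has 1 to 12 rows; each row shifts and turns the commanded pose from where the row before left it, along the tool's axes as they then stand; what a row does not reach is not made up. A row lasts 1/10 s, in which the tool goes at most 50 mm and 8.59 degrees, less where a joint would pass 70% of its speed; a pose out of reach is approached as far as the arm can. A call with a gripper value outside its range is refused whole. OPENING is the finger opening in cm, from 0 to 8.54, set as the call begins (- or left out, the last holds). The fingers move at their own pace and stop on an object; FORCE is the grip in N (left out, the last holds). Time passes only in rows, so rows that do not move let the fingers close. It gives the time, the measured TCP pose, the force, the opening and the grip force at its end, in the units of the state.
- read_state(): the state, without advancing time (a new reading comes with each control period).
- camera(name): name is "side" or "top" or "wrist"; returns the picture (420x560x3 uint8, blue, green, red); there is no depth.
- camera_info(name): a dict with "camera_matrix" (3x3 intrinsics, pixels), "world_to_cam" (4x4, takes a point from world to camera coordinates); the wrist camera has in their place "mount" (4x4, takes a point from camera to tool coordinates, whose origin is the TCP and whose axes are the flange's). Camera axes: x right, y up, looking along -z (the intrinsics and any distortion apply to the point x, -y, -z); pixel columns grow to the right and rows downward; lengths in m; the calibration is good to about 2 mm. A picture is of the moment at which its call begins: read the wrist's pose just before it. camera_info takes no time and is no camera call.
- hand_in(): hands the job in; it is judged then, once.
The state is a dict: "time_s": time; "qpos": joint angles; "joint_velocities": joint speeds; "joint_efforts": joint torques, N m; "ee_pos": TCP position; "eef_rot": TCP orientation; "contact_force": force on the tool from outside, world axes, zero at the start; "torque": the same for the moment, N m; "gripper_width": finger opening in m; "finger_force": force on a finger pad.
Only numpy, scipy, OpenCV 4.12 (cv2) and the standard library are available. Lean on these libraries where they do the work, as an engineer would, in place of code of your own. Each camera call takes 0.05 s, during which the arm holds its last target. There are 200 camera calls.

## Task

First push the red wagon along its track until its bay is lined up with the middle of the log ramp. Then slide the orange child-lock tab on the grey console fully aside, and press the red button under it right down, keeping it down until the log has rolled down and lies in the wagon. Leave the loaded wagon at the ramp, the tab open and the button released; do not touch the log or its gate, and do not disturb the shed or the two cattle.

Things in the scene. Friction and masses are not known exactly. Their poses are not given: they have to be found in the camera images.
- loader: Log loader: plywood baseboard 270 (x) x 330 (y) x 12 mm, fixed. Origin: centre of its underside; x away from the robot at yaw 0, z up. A straight track runs along its y at x = +90 mm. A green ramp 97 mm wide, middle at y = +45 mm, slopes 12 degrees down towards +x from x = -116 mm to its mouth at x = +52 mm. Highest wood 145 mm above the table; grey hut 65 mm high at x = -80, y = -100 mm.
- ramp_mouth (a point): Middle of the lower edge of the ramp (white stripe), 75 mm above the table; axes as the loader's: y along the track, x out over the wagon.
- gate: Brass gate, 64 mm wide and 6 mm thick, across the ramp below the log, holding it back; stands 18 mm above the ramp. Origin: its middle, level with the ramp when up. It is worked by the console's red button only: sinks 3.2 times as far as the button is pressed (the log passes once the button is some 6 mm down) and springs up again with it.
- wagon (a joint): Position of the red wagon along the track, m: 0 to 0.18, growing towards the loader's +y; starts between 0 and 0.085; the bay is exactly in front of the ramp at 0.135. It stays where left (about 1.5 N friction, moves without tipping, cannot leave the track).
- wagon_bay (a point): Centre of the floor of the wagon's open bay, 50 mm above the table; axes as the loader's (y along the track). Bay 111 (y) x 56 mm (x); walls 5 mm thick, 16 mm high on the ramp side and at both ends, 55 mm high on the far side. White stripes mark its middle. In line when level with ramp_mouth along the loader's y; the log has about 12 mm to spare either way.
- wagon_post (a point): Top centre of the yellow push post on the -y end of the wagon, 118 mm above the table: 12 mm thick along the track (y) and 30 mm wide (x), free above the 66 mm high end wall; 67 mm from wagon_bay along -y. Can be pinched from above along the track direction, or pushed.
- log: Brown log, 44 mm diameter x 75 mm long, about 80 g, lying across the ramp (its own y along its length) behind the gate. Origin: its centre. Lying in the wagon its centre is 22 mm above wagon_bay. After the gate opens it takes about 1 s to roll in.
- console: Grey push-button console 100 (x) x 160 (y) x 45 mm, fixed to the table, on the left or the right of the loader (the yellow shed is on the other side). Origin: centre of its underside, z up. The red button is at y = -35 mm. Two black guide rails, 72 mm apart inside, run along its y at x = +-40 mm, top 78 mm above the table; the tab slides between them towards +y.
- lock_tab (a joint): Travel of the orange child-lock tab, m: 0 = covering the button, 0.062 = fully aside (end stop), towards the console's +y; starts 0 to 0.006. Friction about 1.5 N, stays where left.
- tab_fin (a point): Top centre of the tab's upright grip fin, 108 mm above the table: 12 mm thick along the sliding direction (y), 40 mm wide (x), 36 mm tall on a 60 x 66 mm plate whose top is 72 mm above the table. Axes as the console's. Pinch from above along the sliding direction, or push.
- button (a joint): Depth of the red button, m: 0 = up, 0.008 = right down. Spring: 1.5 N to start, about 5.5 N right down; springs back when released.
- button_top (a point): Centre of the top of the red button (40 mm diameter), 63 mm above the table when up, 4 mm below the tab plate while covered. Presses straight down. With the tab fully aside the nearest edge of the tab's plate is 32 mm from this point.
- shed: Yellow resin engine shed with grey roof, 105 x 140 x 100 mm, loose. Origin: centre of its underside.
- cow_a: Pewter cow on a base, 75 x 34 x 58 mm, loose. Origin: centre of its underside.
- cow_b: The other pewter cow, same size.

How it is judged (in metres and radians):
On the way, in this order (a step that is already met when the one before it is completed fails the run):
1. the wagon's bay stands in line with the ramp, within 11 mm (y of wagon_bay in the frame of ramp_mouth between -0.011 and 0.011 m), for 0.2 s.
2. the child-lock tab is slid fully aside (at least 55 of 62 mm) with the wagon still in line (all of step 1 and value of joint lock_tab above 0.055 m), for 0.2 s.
3. the button is held down (at least 6 of 8 mm) until the log lies in the wagon (value of joint button above 0.006 m and x of log in the frame of wagon_bay between -0.012 and 0.012 m and y of log in the frame of wagon_bay between -0.022 and 0.022 m and z of log in the frame of wagon_bay between 0.012 and 0.03 m), for 0.1 s.
At the end, for the whole second after the job is handed in: The log lies at rest on the floor of the wagon's bay (centre within 12 mm across, 22 mm along, and 12 to 30 mm above the bay floor), the bay is in line with the ramp within 11 mm, the tab is open at least 55 mm and the button is up (within 2 mm) (all of step 2 and x of log in the frame of wagon_bay between -0.012 and 0.012 m and y of log in the frame of wagon_bay between -0.022 and 0.022 m and z of log in the frame of wagon_bay between 0.012 and 0.03 m and linear speed of log below 0.03 m/s and value of joint button below 0.002 m); the robot touches nothing.
It fails at once if the robot touches the log or the gate (contact force between any of the fingers, the arm and log above 0.5 N or contact force between any of the fingers, the arm and gate above 0.5 N).
It fails at once if the shed or a cow is moved more than 20 mm (distance of any of shed, cow_a, cow_b from where it was at the start of the episode above 0.02 m).
It also fails if it takes over 56 s, if anything falls off the work surface, if the arm or the gripper's body presses on something with over 40 N, if the wrist force passes 120 N, or if a joint passes its speed limit or range.

## Working session

There is one attempt and no reset: what is moved stays moved. The work goes in short steps, Python scripts to look and compute and a shell command to move; the robot and the scene stay as the last step left them, time stands still between calls to the robot, and variables do not carry over. Pictures are saved under pics/ and viewed, at most 10 in all, crops included, and the job is handed in when it is done.

```bash
mkdir -p pics; ls; python3 - <<'E'
from rig import *
import cv2,numpy as np
s=read_state();print(s)
t=camera("top");d=camera("side")
cv2.imwrite("pics/top0.png",t);cv2.imwrite("pics/side0.png",d)
np.set_printoptions(precision=4,suppress=True)
for n in("top","side","wrist"):print(n,camera_info(n))
E
```

```text
pics
{'time_s': 0.0, 'qpos': array([61.23639838, 30.77622813, -0.25338674, 88.17047645,  0.14944396,
       61.15049841, -4.07968523]), 'joint_velocities': array([ 0.01461485, -0.11714813, -0.0838017 , -0.03489692, -0.03214391,
       -0.08912668,  0.01253226]), 'joint_efforts': array([-4.32045827e-04, -5.83407569e+01,  1.04812089e+00, -2.59099317e+01,
        1.21882249e-02,  9.64360661e-03,  2.87455180e-05]), 'ee_pos': array([ 0.27425677, -0.58894731,  0.40382884]), 'eef_rot': array([-1.79903450e+02,  8.00935651e-03,  2.49739551e+01]), 'contact_force': array([ 0.85851064,  0.95059379, -0.00704146]), 'torque': array([-0.0399109 , -0.01588097,  0.01604483]), 'finger_force': 0.0, 'gripper_width': 0.08564983417811041}
top {'camera_matrix': array([[436.0689,   0.    , 274.4646],
       [  0.    , 436.0689, 196.1119],
       [  0.    ,   0.    ,   1.    ]]), 'world_to_cam': array([[ 0.0774, -0.997 ,  0.0013, -0.0684],
       [ 0.9762,  0.076 ,  0.2033, -0.6211],
       [-0.2027, -0.0145,  0.9791, -0.9987],
       [ 0.    ,  0.    ,  0.    ,  1.    ]])}
side {'camera_matrix': array([[486.0027,   0.    , 276.016 ],
       [  0.    , 486.0027, 209.8926],
       [  0.    ,   0.    ,   1.    ]]), 'world_to_cam': array([[ 0.9291, -0.3695,  0.0127, -0.576 ],
       [ 0.2788,  0.7227,  0.6324, -0.2183],
       [-0.2428, -0.584 ,  0.7746, -0.9637],
       [ 0.    ,  0.    ,  0.    ,  1.    ]])}
wrist {'camera_matrix': array([[336.2766,   0.    , 277.0944],
       [  0.    , 336.2766, 204.5716],
       [  0.    ,   0.    ,   1.    ]]), 'mount': array([[-0.0006,  0.9534,  0.3019,  0.0764],
       [ 1.    ,  0.0006,  0.0001, -0.0005],
       [-0.0001,  0.3019, -0.9534,  0.0303],
       [ 0.    ,  0.    ,  0.    ,  1.    ]])}
```

View pics/top0.png

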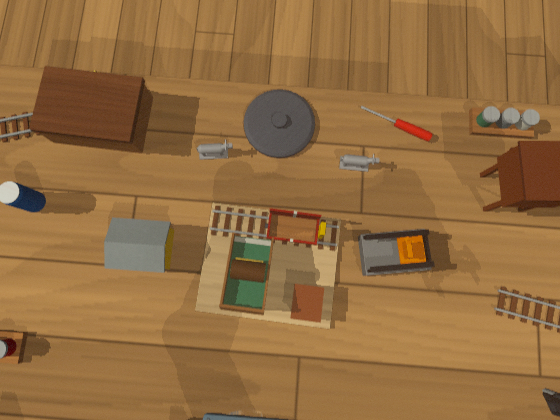

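View pics/side0.png

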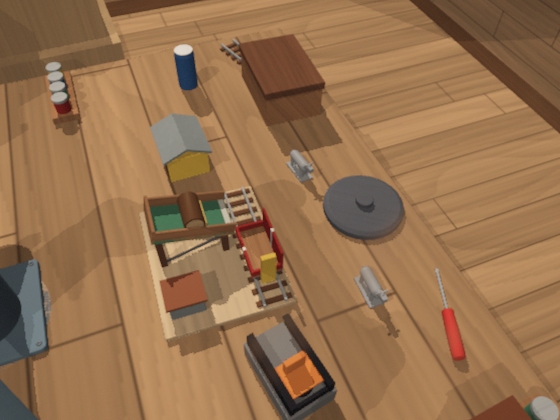

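The top view shows the loader around (270,265), with the wagon at (294,227), its yellow post at (322,228) and the ramp at (248,275). The console is at (396,252) with the orange tab at (411,249), and the cows are at (214,150) and (357,162). The side view agrees.

```bash
cat > h.py <<'E'
from rig import *
import cv2,numpy as np
np.set_printoptions(precision=4,suppress=True)
def ray(n,uv,z):
    i=camera_info(n);K=i["camera_matrix"];M=i["world_to_cam"]
    R=M[:3,:3];c=-R.T@M[:3,3]
    p=np.linalg.inv(K)@[uv[0],uv[1],1];d=R.T@(p*[1,-1,-1])
    return c+d*(z-c[2])/d[2]
def wray(uv,z,s):
    i=camera_info("wrist");K=i["camera_matrix"];m=i["mount"]
    from scipy.spatial.transform import Rotation as Ro
    T=np.eye(4);T[:3,:3]=Ro.from_euler("xyz",s["eef_rot"],degrees=True).as_matrix();T[:3,3]=s["ee_pos"]
    T=T@m;p=np.linalg.inv(K)@[uv[0],uv[1],1];d=T[:3,:3]@(p*[1,-1,-1]);c=T[:3,3]
    return c+d*(z-c[2])/d[2]
def blobs(im,lo,hi,amin=15,roi=None):
    h=cv2.cvtColor(im,cv2.COLOR_BGR2HSV);m=cv2.inRange(h,lo,hi)
    n,l,st,c=cv2.connectedComponentsWithStats(m)
    return [(st[k],c[k],cv2.minAreaRect(np.argwhere(l==k)[:,::-1].astype(np.float32))) for k in range(1,n) if st[k,4]>=amin]
E
python3 - <<'E'
from h import *
for n in("top","side"):
    im=cv2.imread(f"pics/{n}0.png")
    for nm,lo,hi in(("yel",(22,190,120),(32,255,255)),("ora",(8,200,150),(18,255,255)),("red",(0,180,60),(5,255,255))):
        for st,c,r in blobs(im,lo,hi,20):
            print(n,nm,st,c.round(1),np.round(r[0],1),np.round(r[1],1),round(r[2],1))
im=cv2.imread("pics/top0.png")
cv2.imwrite("pics/c0.png",cv2.resize(im[195:330,190:440],None,fx=3.2,fy=3.2,interpolation=cv2.INTER_CUBIC))
E
```

```text
top yel [318 222   8  17  95] [321.6 229.2] [321.6 230. ] [ 6.4 16.7] 7.1
top ora [397 236  29  28 664] [410.8 249.4] [410.9 249.3] [27.4 25.3] 81.5
top red [394 119  38  22 329] [413.  129.4] [412.8 129.4] [38.8  9.2] 22.6
top red [270 209  23   5  41] [281.3 210.7] [280.9 211. ] [22.2  2.7] 7.1
top red [267 213   5  26  46] [268.8 226.4] [269.  225.5] [25.  4.] 90.0
top red [298 212  23   5  40] [309.2 214.3] [308.9 214.5] [22.3  2.4] 6.7
top red [314 227   4  18  30] [315.7 236.4] [315.6 235.5] [ 2.1 17.1] 4.8
top red [274 237  15   4  22] [281.  238.7] [281.  238.7] [14.3  1.4] 8.1
top red [294 240  19   4  35] [303.1 241.6] [303.  241.7] [18.2  1.9] 7.1
top red [  6 344  10  12  47] [ 10.9 349.3] [ 10.9 349.9] [ 7.  12.4] 14.0
side red [ 55 101  16  13 123] [ 63.  107.9] [ 63.  107.9] [10.4 13.9] 71.6
side red [236 208  36  39 333] [254.6 226.1] [253.3 228.9] [30.9 35.6] 66.8
side red [273 232  10  38 196] [277.4 251.1] [277.5 250. ] [37.1  8.1] 79.2
side red [245 251  15  25 105] [251.4 266.6] [251.5 262.7] [26.6  9.3] 68.2
side red [442 309  23  51 600] [453.  334.5] [453. 334.] [52.4 12.6] 76.0
```

View pics/c0.png

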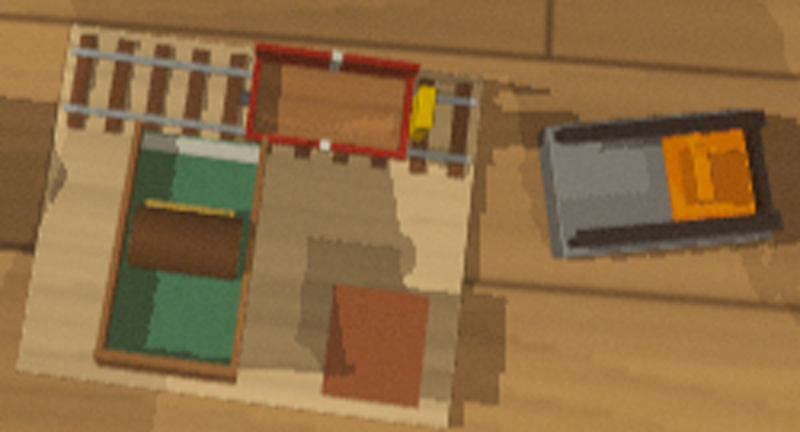

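The crop shows the ramp mouth stripe centred near (200,147), the bay stripes at (337,60) and (325,145), and the fin's light top at about (704,168). The console rails run from (556,135) to (763,115) and from (570,240) to (775,222).

```bash
python3 - <<'E'
from h import *
f=lambda x,y:(190+(x+.5)/3.2-.5,195+(y+.5)/3.2-.5)
P=lambda x,y,z:ray("top",f(x,y),z)
tl,tr,bl,br=[P(x,y,.012) for x,y in((72,27),(481,78),(17,370),(448,425))]
print("board",tl,tr,bl,br,[np.linalg.norm(a-b) for a,b in((tl,tr),(bl,br),(tl,bl),(tr,br))])
a=(tl-tr)+(bl-br);yaw=np.degrees(np.arctan2(-a[0],a[1]));b=(tl-bl)+(tr-br);print("yaw y-edge",yaw,"x-edge",np.degrees(np.arctan2(b[1],b[0])))
m=P(201,147,.075);f1=P(337,60,.105);f2=P(325,145,.066);post=ray("top",(320.8,228),.118)
c=(tl+tr+bl+br)/4
y=np.radians(yaw);X=np.array([np.cos(y),np.sin(y)]);Y=np.array([-X[1],X[0]])
for n,p in(("mouth",m),("s1",f1),("s2",f2),("post",post)):
    d=p[:2]-c[:2];print(n,p,"loader",d@X,d@Y)
for q in((556,135),(763,115),(570,240),(775,222)):print("rail",P(*q,.078))
print("fin",P(704,170,.108))
im=cv2.imread("pics/top0.png");h=cv2.cvtColor(im,cv2.COLOR_BGR2HSV)
print(h[244:254:2,400:425,:].tolist()[2])
E
```

```text
board [0.6048 0.1377 0.012 ] [ 0.589  -0.1891  0.012 ] [0.3383 0.1511 0.012 ] [ 0.3235 -0.1768  0.012 ] [np.float64(0.32718840962073714), np.float64(0.3281779657523863), np.float64(0.26683983108567244), np.float64(0.2658377447793229)]
yaw y-edge -2.6689666908551066 x-edge -2.7751483806424764
mouth [0.5112 0.0233 0.075 ] loader 0.045318850894688734 0.04470526576691797
s1 [ 0.5788 -0.0713  0.105 ] loader 0.11719417893635516 -0.04657634866030387
s2 [ 0.5208 -0.0681  0.066 ] loader 0.059094906554287355 -0.0461241339759871
post [ 0.5476 -0.1317  0.118 ] loader 0.08883178028207592 -0.10838633093688109
rail [ 0.54  -0.237  0.078]
rail [ 0.5667 -0.389   0.078 ]
rail [ 0.4645 -0.2498  0.078 ]
rail [ 0.4889 -0.3982  0.078 ]
fin [ 0.5194 -0.337   0.108 ]
[[15, 239, 197], [16, 255, 197], [16, 255, 192], [15, 252, 169], [15, 255, 170], [16, 255, 173], [15, 237, 174], [19, 255, 206], [18, 255, 205], [18, 255, 206], [18, 255, 205], [18, 255, 203], [14, 226, 150], [15, 238, 165], [14, 239, 164], [15, 233, 164], [16, 255, 163], [15, 249, 162], [15, 246, 162], [15, 230, 164], [15, 250, 161], [15, 244, 162], [15, 241, 163], [15, 236, 161], [14, 206, 104]]
```

```bash
python3 -c "
import rig;print([n for n in dir(rig) if not n.startswith('_')], getattr(rig,'tips_ahead',None))"; python3 -m crank '[{"dp":[0,0,0],"turn":6.9},{"dp":[0,0,0],"turn":6.9},{"dp":[0,0,0],"turn":6.9},{"dp":[0,0,0],"turn":7.0}]' 5; python3 -m crank '[{"dp":[2.1,-3.6,0],"turn":0},{"dp":[2.1,-3.6,0],"turn":0},{"dp":[2.1,-3.6,0],"turn":0},{"dp":[2.1,-3.6,0],"turn":0},{"dp":[2.1,-3.6,0],"turn":0},{"dp":[2.1,-3.6,0],"turn":0},{"dp":[2.1,-3.6,0],"turn":0},{"dp":[2.1,-3.6,0],"turn":0},{"dp":[2.1,-3.6,0],"turn":0},{"dp":[2.1,-3.6,0],"turn":0},{"dp":[0,0,0],"turn":0},{"dp":[0,0,0],"turn":0}]'
```

```text
['MotionError', 'camera', 'camera_info', 'hand_in', 'read_state', 'tips_ahead'] 0.1734
time_s: 0.5
ee_pos: [0.2743, -0.5891, 0.4042]
eef_rot: [-180.0, 0.0, -3.0]
contact_force: [1.1, -0.4, 0.2]
gripper_width: 0.05
finger_force: 0.0
time_s: 1.7
ee_pos: [0.5016, -0.2387, 0.4043]
eef_rot: [-180.0, 0.0, -2.6]
contact_force: [-0.0, -1.2, 0.2]
gripper_width: 0.0498
finger_force: 0.0
```

```bash
python3 - <<'E'
from h import *
s=read_state();im=camera("wrist");cv2.imwrite("pics/w1.png",im);np.savez("w1.npz",p=s["ee_pos"],r=s["eef_rot"])
E
```

```text
(no output)
```

View pics/w1.png

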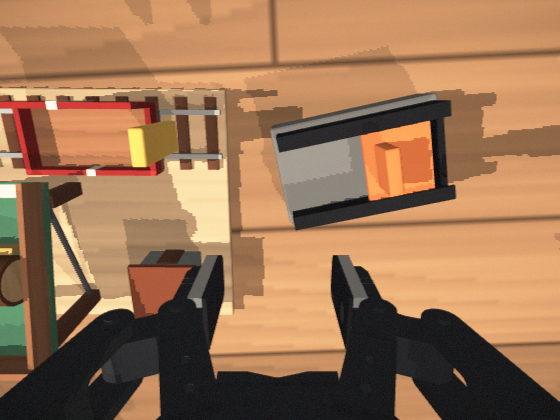

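The wrist view shows the post at about (152,144) with its top to the left at about (137,147). The fin top is at about (394,168) and the bay stripes are at (51,105) and (91,172). The console's black rails are clear.

```bash
python3 - <<'E'
from h import *
z=np.load("w1.npz");s={"ee_pos":z["p"],"eef_rot":z["r"]};im=cv2.imread("pics/w1.png")
h=cv2.cvtColor(im,cv2.COLOR_BGR2HSV)
for v in(140,150):print(v,[tuple(x) for x in h[v,124:182:2,[0,2]].T.tolist()] if 0 else h[v,124:182:2,2].tolist(),h[v,124:182:2,0].tolist())
for v in(160,175,185):print(v,h[v,366:412:2,2].tolist())
W=lambda u,v,z:wray((u,v),z,s)
print("s1",W(51,105,.105),"s2",W(91,172,.066),"post",W(137,147,.118),"fin",W(394,169,.108))
for q in((277,137),(450,102),(296,213),(455,187)):print("rail",W(*q,.078))
E
```

```text
140 [225, 224, 231, 254, 254, 254, 254, 254, 254, 247, 167, 138, 138, 137, 139, 136, 138, 141, 140, 140, 141, 141, 142, 139, 141, 140, 147, 107, 91] [12, 12, 14, 28, 28, 28, 27, 27, 27, 22, 19, 19, 19, 19, 20, 19, 19, 19, 19, 19, 19, 19, 19, 19, 19, 20, 18, 11, 10]
150 [226, 227, 226, 246, 254, 254, 254, 254, 254, 253, 223, 140, 137, 139, 138, 140, 138, 140, 139, 139, 145, 142, 144, 142, 140, 141, 148, 134, 94] [11, 11, 12, 21, 28, 28, 28, 27, 27, 26, 19, 19, 19, 19, 18, 19, 19, 19, 19, 19, 18, 19, 19, 19, 19, 19, 19, 14, 10]
160 [251, 251, 251, 251, 251, 231, 230, 230, 233, 231, 250, 254, 254, 254, 253, 253, 254, 235, 219, 221, 220, 221, 221]
175 [244, 254, 254, 253, 251, 251, 229, 230, 230, 231, 233, 252, 254, 254, 254, 254, 254, 253, 226, 221, 223, 221, 221]
185 [165, 251, 254, 254, 254, 254, 252, 228, 230, 230, 230, 239, 254, 254, 254, 254, 254, 254, 250, 254, 254, 254, 254]
s1 [ 0.5805 -0.0685  0.105 ] s2 [ 0.5199 -0.0657  0.066 ] post [ 0.5472 -0.1344  0.118 ] fin [ 0.5192 -0.3333  0.108 ]
rail [ 0.5455 -0.2404  0.078 ]
rail [ 0.5679 -0.3872  0.078 ]
rail [ 0.475  -0.2549  0.078 ]
rail [ 0.4934 -0.3999  0.078 ]
```

```bash
python3 -m crank '[{"dp":[1.4,-3.5,0],"turn":0},{"dp":[1.4,-3.5,0],"turn":0},{"dp":[1.3,-3.6,2],"turn":0},{"dp":[0,0,3],"turn":0},{"dp":[0,0,3],"turn":0},{"dp":[0,0,2.5],"turn":0},{"dp":[0,0,2.2],"turn":0},{"dp":[0,0,2],"turn":0},{"dp":[0,0,0],"turn":0},{"dp":[0,0,0],"turn":0}]' ; python3 -m crank '[{"dp":[0,0,0],"turn":0},{"dp":[0,0,0],"turn":0},{"dp":[0,0,0],"turn":0},{"dp":[0,0,0],"turn":0},{"dp":[0,0,0],"turn":0},{"dp":[0,0,0],"turn":0},{"dp":[0,0,0],"turn":0}]' 0.5 20
```

```text
time_s: 2.75
ee_pos: [0.547, -0.137, 0.2579]
eef_rot: [180.0, 0.0, -2.8]
contact_force: [0.7, -0.2, 0.6]
gripper_width: 0.0497
finger_force: 0.0
time_s: 3.45
ee_pos: [0.5477, -0.1358, 0.2587]
eef_rot: [180.0, -0.1, -2.8]
contact_force: [-0.8, -0.7, 6.4]
gripper_width: 0.0115
finger_force: 22.8
```

```bash
python3 -m crank '[{"dp":[0,-1,0],"turn":0},{"dp":[0,-2,0],"turn":0},{"dp":[0,-2,0],"turn":0},{"dp":[0,-2,0],"turn":0},{"dp":[0,-1.4,0],"turn":0},{"dp":[0,-0.6,0],"turn":0},{"dp":[0,0,0],"turn":0},{"dp":[0,0,0],"turn":0},{"dp":[0,0,0],"turn":0}]'; python3 - <<'E'
from h import *
s=read_state();print(s["ee_pos"])
im=camera("top");cv2.imwrite("pics/t2.png",im)
cv2.imwrite("pics/c2.png",cv2.resize(im[195:330,190:440],None,fx=3.2,fy=3.2,interpolation=cv2.INTER_CUBIC))
E
```

```text
time_s: 4.35
ee_pos: [0.5523, -0.0452, 0.2587]
eef_rot: [-180.0, -0.1, -2.7]
contact_force: [0.4, 2.6, 6.1]
gripper_width: 0.0113
finger_force: 22.8
[ 0.5523 -0.0452  0.2587]
```

View pics/c2.png

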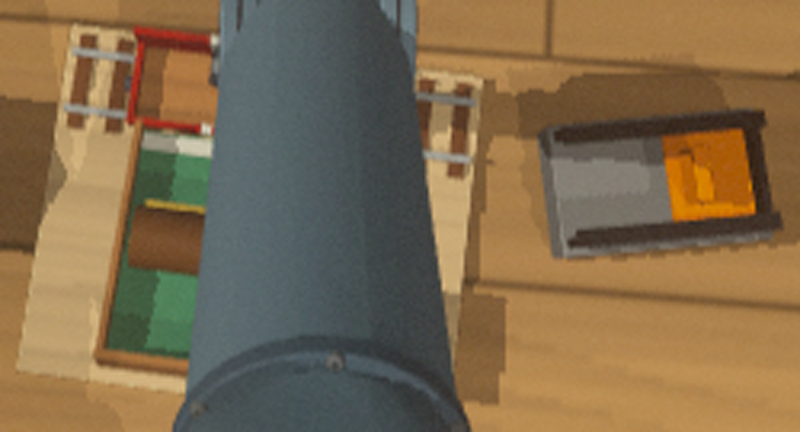

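The near bay stripe moved to about (208,128) in the crop, against the ramp middle at about 200. That means the wagon travelled about 91 mm and is in line. Next I release the post and go to the fin.

```bash
python3 -m crank '[{"dp":[0,0,0],"turn":0},{"dp":[0,0,0],"turn":0},{"dp":[0,0,0],"turn":0},{"dp":[0,0,0],"turn":0},{"dp":[0,0,-2],"turn":0},{"dp":[0,0,-4],"turn":0},{"dp":[0,0,-4],"turn":0},{"dp":[0,0,-2],"turn":0}]' 5; python3 -m crank '[{"dp":[-0.2,3,0],"turn":0},{"dp":[-0.3,4.1,0],"turn":0},{"dp":[-0.3,4.4,0],"turn":0},{"dp":[-0.3,4.4,0],"turn":0},{"dp":[-0.3,4.4,0],"turn":0},{"dp":[-0.3,4.4,0],"turn":0},{"dp":[-0.3,4.4,0],"turn":0},{"dp":[0,0,0],"turn":-5.9},{"dp":[0,0,0],"turn":-5.8},{"dp":[0,0,0],"turn":0},{"dp":[0,0,0],"turn":0}]'; python3 - <<'E'
from h import *
s=read_state();im=camera("wrist");cv2.imwrite("pics/w3.png",im);np.savez("w3.npz",p=s["ee_pos"],r=s["eef_rot"])
E
```

```text
time_s: 5.2
ee_pos: [0.5523, -0.0459, 0.381]
eef_rot: [-180.0, -0.2, -2.7]
contact_force: [0.6, 0.1, -0.1]
gripper_width: 0.0502
finger_force: 0.0
time_s: 6.3
ee_pos: [0.5177, -0.3354, 0.3775]
eef_rot: [-180.0, 0.0, 8.8]
contact_force: [0.7, -0.4, 0.2]
gripper_width: 0.05
finger_force: 0.0
```

View pics/w3.png

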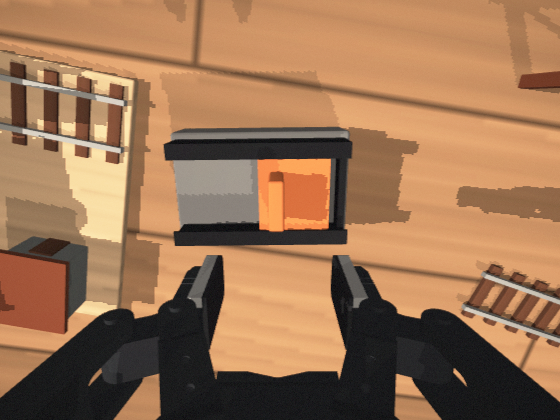

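The wrist view shows the console square to the gripper. The fin top is at about (276,205), centred between the fingers (about column 277). I descend, pinch it, and slide towards console +y, which is tool −y.

```bash
python3 - <<'E'
from h import *
z=np.load("w3.npz");s={"ee_pos":z["p"],"eef_rot":z["r"]}
print("fin",wray((276,206),.108,s),"plate r edge mid",wray((330,193),.072,s),"plate l",wray((259,195),.072,s))
im=cv2.imread("pics/w3.png")
import cv2
t=camera("top");cv2.imwrite("pics/t3.png",t)
for st,c,r in blobs(t[200:260,190:345],(22,190,120),(32,255,255),20):
    u=c+[190,200];print("post",u,ray("top",(u[0]-.8,u[1]-1),.118))
E
python3 -m crank '[{"dp":[0,0,3],"turn":0},{"dp":[0,0,3],"turn":0},{"dp":[0,0,2.5],"turn":0},{"dp":[0,0,2],"turn":0},{"dp":[0,0,1.4],"turn":0},{"dp":[0,0,0],"turn":0},{"dp":[0,0,0],"turn":0}]'; python3 -m crank '[{"dp":[0,0,0],"turn":0},{"dp":[0,0,0],"turn":0},{"dp":[0,0,0],"turn":0},{"dp":[0,0,0],"turn":0},{"dp":[0,0,0],"turn":0},{"dp":[0,0,0],"turn":0},{"dp":[0,0,0],"turn":0}]' 0.5 20
```

```text
fin [ 0.517  -0.3343  0.108 ] plate r edge mid [ 0.524  -0.3795  0.072 ] plate l [ 0.5131 -0.3201  0.072 ]
post [283.641  224.5897] [ 0.551  -0.0448  0.118 ]
time_s: 7.1
ee_pos: [0.5181, -0.3356, 0.2592]
eef_rot: [180.0, -0.0, 9.0]
contact_force: [0.5, -0.2, -0.3]
gripper_width: 0.0502
finger_force: 0.0
time_s: 7.8
ee_pos: [0.5181, -0.3357, 0.2596]
eef_rot: [180.0, -0.1, 9.0]
contact_force: [-0.7, 1.1, 6.7]
gripper_width: 0.0112
finger_force: 24.4
```

```bash
python3 -m crank '[{"dp":[0,-0.7,0],"turn":0},{"dp":[0,-1.2,0],"turn":0},{"dp":[0,-1.2,0],"turn":0},{"dp":[0,-1.2,0],"turn":0},{"dp":[0,-0.9,0],"turn":0},{"dp":[0,-0.4,0],"turn":0},{"dp":[0,-0.2,0],"turn":0},{"dp":[0,-0.2,0],"turn":0},{"dp":[0,-0.1,0],"turn":0},{"dp":[0,0,0],"turn":0},{"dp":[0,0,0],"turn":0}]'
```

```text
time_s: 8.9
ee_pos: [0.5083, -0.2777, 0.2596]
eef_rot: [179.7, -0.1, 8.9]
contact_force: [1.0, -9.8, 1.9]
gripper_width: 0.0115
finger_force: 24.0
```

```bash
python3 -m crank '[{"dp":[0,0.1,0],"turn":0},{"dp":[0,0,0],"turn":0},{"dp":[0,0,0],"turn":0},{"dp":[0,0,0],"turn":0},{"dp":[0,0,-1],"turn":0},{"dp":[0,0,-3],"turn":0},{"dp":[0,0,-4],"turn":0},{"dp":[0,2.5,-2],"turn":0},{"dp":[0,2.5,0],"turn":0},{"dp":[0,2.5,0],"turn":0},{"dp":[0,0,0],"turn":0},{"dp":[0,0,0],"turn":0}]' 5; python3 - <<'E'
from h import *
s=read_state();im=camera("wrist");cv2.imwrite("pics/w4.png",im);print(s["ee_pos"],s["eef_rot"])
for st,c,r in blobs(im,(0,190,90),(6,255,255),100)+blobs(im,(174,190,90),(180,255,255),100): print(st,c,wray(c,.063,s))
E
```

```text
time_s: 10.1
ee_pos: [0.5199, -0.3503, 0.3589]
eef_rot: [-180.0, -0.0, 8.9]
contact_force: [0.2, 0.9, -0.5]
gripper_width: 0.0499
finger_force: 0.0
[ 0.5199 -0.3503  0.3589] [-179.9749   -0.0029    8.9273]
[261 170  43  17 105] [282.2381 175.3238] [ 0.5373 -0.3514  0.063 ]
```

View pics/w4.png

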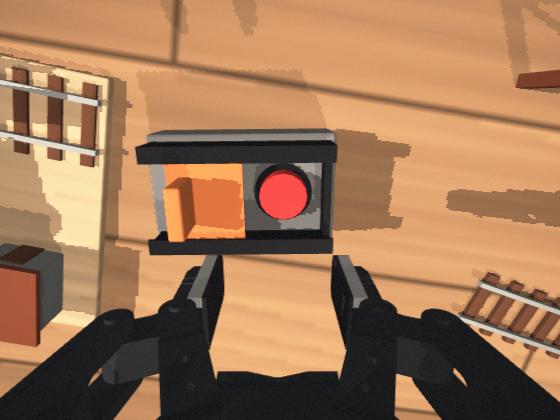

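The tab is open and the red button top is centred at (283,195), about (0.521, −0.354), consistent with the earlier estimate. I close the fingers and press.

```bash
python3 -m crank '[{"dp":[0,0.4,0],"turn":0},{"dp":[0,0,2],"turn":0},{"dp":[0,0,3],"turn":0},{"dp":[0,0,3],"turn":0},{"dp":[0,0,2],"turn":0},{"dp":[0,0,1],"turn":0},{"dp":[0,0,0],"turn":0},{"dp":[0,0,0],"turn":0},{"dp":[0,0,0],"turn":0}]' 0; python3 -m crank '[{"dp":[0,0,0.5],"turn":0},{"dp":[0,0,0.4],"turn":0},{"dp":[0,0,0.3],"turn":0},{"dp":[0,0,0.3],"turn":0},{"dp":[0,0,0.2],"turn":0},{"dp":[0,0,0.1],"turn":0},{"dp":[0,0,0],"turn":0},{"dp":[0,0,0],"turn":0},{"dp":[0,0,0],"turn":0}]'
```

```text
time_s: 11.05
ee_pos: [0.5213, -0.3546, 0.2501]
eef_rot: [179.9, -0.1, 9.0]
contact_force: [1.5, -0.7, -0.6]
gripper_width: -0.0
finger_force: 0.0
time_s: 11.95
ee_pos: [0.5207, -0.3543, 0.2308]
eef_rot: [-180.0, 0.0, 9.0]
contact_force: [-0.6, 0.2, 3.9]
gripper_width: 0.0001
finger_force: 1.7
```

```bash
python3 -m crank '[{"dp":[0,0,0.2],"turn":0},{"dp":[0,0,0.2],"turn":0},{"dp":[0,0,0.1],"turn":0},{"dp":[0,0,0],"turn":0},{"dp":[0,0,0],"turn":0},{"dp":[0,0,0],"turn":0}]'
```

```text
time_s: 12.55
ee_pos: [0.5208, -0.3544, 0.2282]
eef_rot: [180.0, 0.0, 9.0]
contact_force: [-7.4, 5.2, 25.0]
gripper_width: -0.0001
finger_force: 12.8
```

Right down (bottomed, 25 N). I hold it there.

```bash
python3 -m crank '[{"dp":[0,0,0],"turn":0},{"dp":[0,0,0],"turn":0},{"dp":[0,0,0],"turn":0},{"dp":[0,0,0],"turn":0},{"dp":[0,0,0],"turn":0},{"dp":[0,0,0],"turn":0},{"dp":[0,0,0],"turn":0},{"dp":[0,0,0],"turn":0},{"dp":[0,0,0],"turn":0},{"dp":[0,0,0],"turn":0},{"dp":[0,0,0],"turn":0},{"dp":[0,0,0],"turn":0}]';python3 -m crank '[{"dp":[0,0,0],"turn":0},{"dp":[0,0,0],"turn":0},{"dp":[0,0,0],"turn":0},{"dp":[0,0,0],"turn":0},{"dp":[0,0,0],"turn":0},{"dp":[0,0,0],"turn":0},{"dp":[0,0,0],"turn":0},{"dp":[0,0,0],"turn":0}]'; python3 - <<'E'
from h import *
im=camera("top");cv2.imwrite("pics/c5.png",cv2.resize(im[195:330,190:440],None,fx=3.2,fy=3.2,interpolation=cv2.INTER_CUBIC))
E
```

```text
time_s: 13.75
ee_pos: [0.5208, -0.3544, 0.2282]
eef_rot: [180.0, -0.0, 9.0]
contact_force: [-7.8, 5.6, 26.2]
gripper_width: 0.0002
finger_force: 12.8
time_s: 14.55
ee_pos: [0.5208, -0.3544, 0.2282]
eef_rot: [180.0, 0.0, 9.0]
contact_force: [-7.3, 5.9, 25.6]
gripper_width: 0.0001
finger_force: 12.8
```

View pics/c5.png

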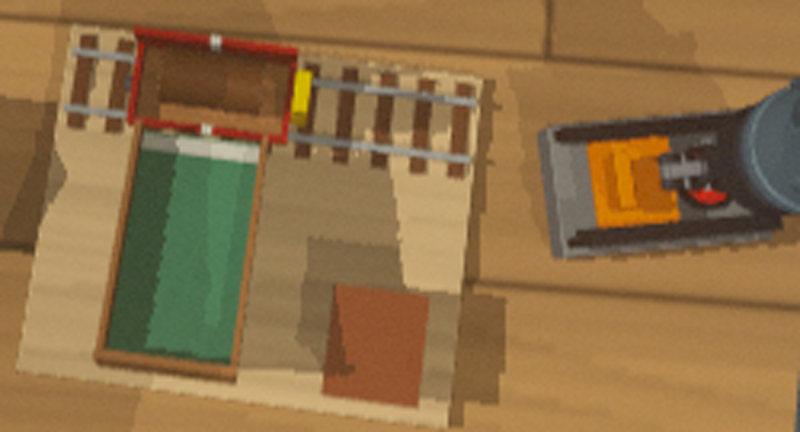

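The log lies in the bay at about (212,78), in line with the bay stripes at (216,42) and (206,129) and with the ramp middle. I lift off the button.

```bash
python3 -m crank '[{"dp":[0,0,-0.5],"turn":0},{"dp":[0,0,-1.5],"turn":0},{"dp":[0,0,-3],"turn":0},{"dp":[0,0,-4],"turn":0},{"dp":[0,0,-4],"turn":0},{"dp":[0,0,-2],"turn":0},{"dp":[0,0,0],"turn":0},{"dp":[0,0,0],"turn":0},{"dp":[0,0,0],"turn":0},{"dp":[0,0,0],"turn":0}]'; python3 - <<'E'
from h import *
im=camera("top");cv2.imwrite("pics/c6.png",cv2.resize(im[135:330,190:440],None,fx=3,fy=3,interpolation=cv2.INTER_CUBIC))
E
```

```text
time_s: 15.6
ee_pos: [0.5204, -0.3541, 0.3743]
eef_rot: [-179.9, 0.1, 9.0]
contact_force: [0.3, -0.0, -0.6]
gripper_width: 0.0
finger_force: 0.0
```

View pics/c6.png

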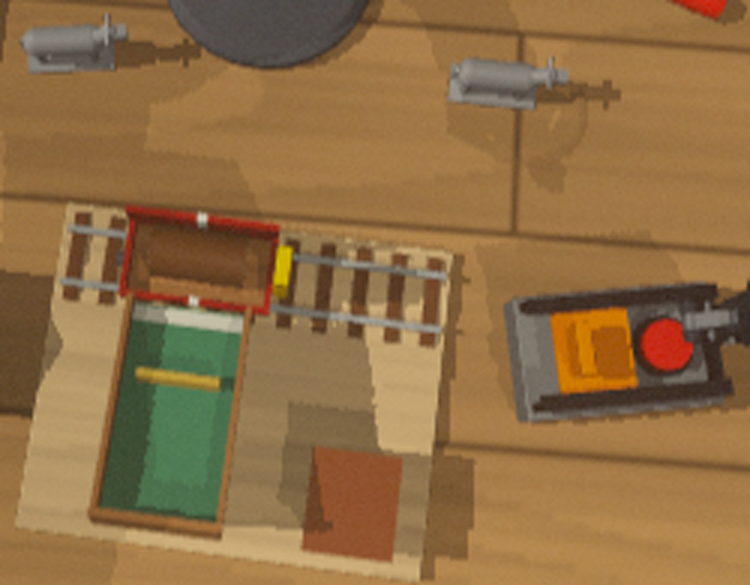

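The gate is up again at (178,378) and the log is in the bay at about (198,250). The tab is open at (593,350), the button is up at (666,343), and the cows have not moved.

```bash
python3 -c "
from rig import *
print(hand_in())"
```

```text
the job is handed in; nothing more can be done
None
```

I've handed the job in at about 15.7 s: in the last camera view the log lay in the wagon at the ramp, the tab was open, the button was up and the cows hadn't moved, but the hand-in returned no verdict.

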